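Point out the order of work for flaming and inoculating a plate

TASK

Show a trainee what is used for inoculating a plate, in order: with the fingers closed and the fingertips 1 to 4 cm above the middle of its top, point for two full seconds at the match box, then at the spirit lamp, then at the narrowest of the three Petri dishes standing loose in the open middle of the bench, and finish while still pointing at that dish. Touch nothing at all, and move the hand high between them so that it never comes low over the middle of any other thing there (the wider dishes, the stopper, the timer, the tape roll).

Things in the scene. Friction and masses are not known exactly. Their poses are not given: they have to be found in the camera images.
- matches_top (a point): match box: a small flat rectangular box 36 x 54 x 14 mm lying flat; loose on the bench, upright, anywhere in the open middle of the bench; point at the centre of its top, 14 mm above the bench
- lamp_top (a point): spirit lamp: a squat round glass lamp, 62 mm across, with a narrow capped wick standing up in the middle, 78 mm tall in all; loose on the bench, upright, anywhere in the open middle of the bench; point at the centre of its top, on the cap, 78 mm above the bench
- dish_narrow_top (a point): the narrowest Petri dish, 44 mm across, 14 mm high, lid on; loose on the bench, upright, anywhere in the open middle of the bench; point at the centre of its top, 14 mm above the bench. Its filling is like that of the two wider dishes, only its width tells it apart
- dish_wide_a_top (a point): one of two wider Petri dishes, 55 mm across, 14 mm high, lid on (bystander); loose on the bench, upright, anywhere in the open middle of the bench; point at the centre of its top, 14 mm above the bench
- dish_wide_b_top (a point): the other wider Petri dish, 55 mm across, 14 mm high, lid on (bystander); loose on the bench, upright, anywhere in the open middle of the bench; point at the centre of its top, 14 mm above the bench
- bung_top (a point): tapered rubber stopper, 30 mm across, 28 mm high (bystander); loose on the bench, upright, anywhere in the open middle of the bench; point at the centre of its top, 28 mm above the bench
- timer_top (a point): countdown timer lying flat, a square white case 64 x 64 mm, 19 mm high, with a display and three keys (bystander); loose on the bench, upright, anywhere in the open middle of the bench; point at the centre of its top, 19 mm above the bench
- tape_top (a point): roll of label tape lying flat, 66 mm across, 19 mm high (bystander); loose on the bench, upright, anywhere in the open middle of the bench; point at the centre of its top, 19 mm above the bench
There are look-alikes about, which are no part of the job. Leave any blue or red look-alike of the part that bears lamp_top alone.

How it is judged:
By the outcome, as a careful person would: the job done as asked, in the order asked, and still so for the second after the job is handed in, with the robot touching nothing.
It also fails if it takes over 58 s, if anything falls off the work surface, if the arm or the gripper's body presses on something with over 40 N, if the wrist force passes 120 N, or if a joint passes its speed limit or range.

ROBOT

A 6-joint arm with a two-finger parallel gripper is mounted at the origin on a cart in front of the work surface, level with it; the furniture and walls round the work are solid. World frame = base frame: x ahead of the robot, y to its left, z up, the work surface at z = 0. Lengths are in m, angles in rad, forces in N, time in s.
With the tool pointing down it reaches from about 0.25 to 0.725 m from the base axis. Payload 4 kg.
Tool frame: the origin (TCP) lies midway between the tips of the shut fingers; the grasp point (between the pads) lies 19 mm behind it; z points along the fingers, y is the line along which they close (so a half turn about z gives the same grasp; the last joint's range is limited). The gripper opens to 85 mm and grips with 20 to 120 N. Pads are 22 mm wide; open, the fingers measure 114 mm over their backs; the gripper's body (76 mm by 85 mm) begins 54 mm behind the grasp point. The pads swing forward as they close: fully open they stand 13 mm farther back than shut.
Start: joints at [-1.251, 0.241, 0.005, 1.335, 0, 1.571], TCP at [0.157, -0.475, 0.231] pointing down, gripper open.
Joint ranges: [-2.72, 2.72], [-1.05, 1.87], [-1.09, 1.28], [-1.99, 2.15], [-1.42, 1.44], [-3.14, 3.14]. Speed limits (rad/s): [2.79, 2.79, 3.14, 3.14, 3.14, 3.14].

INTERFACE

Orientations are given as a unit quaternion [x, y, z, w].
In Python, from workcell import bot gives the robot as it stands.
- The arm moves only by the tool move_arm, never from a script. Its argument "motion" is a list of rows, each an object of numbers: "x", "y", "z": the shift along the tool's x, y, z in cm; "yaw": the turn about the tool's z in degrees. A call has 1 to 20 rows; each row is the pose to reach, as a shift and turn from the pose commanded when the call began, along the tool's axes at that moment; what a row does not reach only later rows make up. A row lasts 1/8 s, in which the tool goes at most 62.5 mm and 10.7 degrees, less where a joint would pass 70% of its speed; a pose out of reach is approached as far as the arm can. A call with a gripper value outside its range is refused whole. "gripper" is the opening, from -1 (shut) to 1 (fully open), set as the call begins (left out, the last holds). The fingers move at their own pace and stop on an object; the grip force is fixed at half the most. Time passes only in rows, so rows that repeat a pose let the fingers close. It gives the time, the measured TCP pose, the force, the opening and the grip force at its end, in the units of the state.
- bot.get_obs(): the state, without advancing time (a new reading comes with each control period).
- bot.camera(name): name is "scene" or "side" or "wrist"; returns the picture (400x640x3 uint8, blue, green, red); there is no depth.
- bot.camera_model(name): a dict with "K" (3x3 intrinsics, pixels), "dist" ([k1, k2, p1, p2, k3] as OpenCV has them; the pictures are not rectified), "world_from_camera" (4x4, takes a point from camera to world coordinates). Camera axes: x right, y down, z forward; pixel columns grow to the right and rows downward; lengths in m; the calibration is good to about 2 mm. A picture is of the moment at which its call begins: read the wrist's pose just before it. camera_model takes no time and is no camera call; for the wrist camera it gives the pose at the moment of the call.
- bot.job_done(): hands the job in; it is judged then, once.
Trained networks look in the newest picture that a camera, given by its name, has taken for a name from the list of things; names that differ only in an ending like _2 or _b are one class to them, and where a whole thing is asked for, a point or a joint stands for the part that bears it (a point fixed in the world has none). Each returns a list of dicts, best first, with "score" (0 to 1); they miss things now and then, are a little off and sometimes report something else, mostly with a low value. They report only what shows in the picture. A call takes as long as a camera call. They do not tell look-alikes from the thing itself.
- bot.cut_out(camera, name): "mask" (400x640 bool, what is visible of it) and "centre" ([row, column] in pixels, amid what is visible of it).
The state is a dict: "clock": time; "joint_pos": joint angles; "joint_vel": joint speeds; "tau": joint torques, N m; "eef_pos": TCP position; "tool_rot": TCP orientation; "ft_force": force on the tool from outside, world axes, zero at the start; "ft_torque": the same for the moment, N m; "grip_width": finger opening in m; "grasp_force": force on a finger pad.
Only numpy, scipy, OpenCV 4.12 (cv2) and the standard library are available. Lean on these libraries where they do the work, as an engineer would, in place of code of your own. Each camera call takes 0.05 s, during which the arm holds its last target. There are 200 camera calls.

## Working session

There is one attempt and no reset: what is moved stays moved. The work goes in short steps, Python scripts to look and compute and a tool call to move; the robot and the scene stay as the last step left them, time stands still between calls to the robot, and variables do not carry over. Pictures are saved under pics/ and viewed, at most 10 in all, crops included, and the job is handed in when it is done.

Besides the shell and the picture viewer there is one more tool, called as name([rows], argument=value, ...), one row to a line, values as JSON. move_arm: Moves the arm, as the interface text tells. Its arguments: {"type":"object","properties":{"motion":{"type":"array"},"gripper":{"type":"number"}},"required":["motion"]}

```bash
mkdir -p pics; cat > h.py <<'E'
import numpy as np, cv2
from workcell import bot
def ray(cam,pts,z):
    m=bot.camera_model(cam); T=np.array(m["world_from_camera"])
    u=cv2.undistortPoints(np.array(pts,float).reshape(-1,1,2),np.array(m["K"]),np.array(m["dist"])).reshape(-1,2)
    d=np.c_[u,np.ones(len(u))]@T[:3,:3].T; o=T[:3,3]
    return o+d*((z-o[2])/d[:,2])[:,None]
N={"matches_top":.014,"lamp_top":.078,"dish_narrow_top":.014,"dish_wide_a_top":.014,"bung_top":.028,"timer_top":.019,"tape_top":.019}
def look(cam,names=N):
    for n in names:
        for r in bot.cut_out(cam,n):
            m=r["mask"]; ys,xs=np.nonzero(m)
            c=max(cv2.findContours(m.astype(np.uint8),cv2.RETR_EXTERNAL,cv2.CHAIN_APPROX_NONE)[0],key=len).reshape(-1,2)
            w=ray(cam,c,N[n]/2)
            box=cv2.minAreaRect((w[:,:2]*1000).astype(np.float32))
            print(cam,n,round(r["score"],2),np.round(r["centre"]),"bb",xs.min(),ys.min(),xs.max(),ys.max(),"w",np.round(box[0]),np.round(box[1]))
E
python3 - <<'E'
from h import *
s=bot.get_obs();print(s["clock"],s["eef_pos"],s["tool_rot"])
for c in("scene","side"):
    cv2.imwrite(f"pics/{c}0.png",bot.camera(c)); print(np.round(bot.camera_model(c)["world_from_camera"],2)); look(c)
E
```

```text
0.0 [ 0.1569662  -0.47404409  0.23041225] [ 9.87244499e-01  1.59208038e-01 -1.81430027e-04 -1.03305664e-03]
[[-0.88 -0.36  0.33  0.22]
 [-0.48  0.64 -0.6   0.5 ]
 [ 0.   -0.68 -0.73  0.71]
 [ 0.    0.    0.    1.  ]]
scene matches_top 0.96 [324. 284.] bb 266 306 300 337 w [445. 219.] [57. 42.]
scene lamp_top 0.97 [155. 372.] bb 361 137 385 167 w [ 470. -241.] [103.  60.]
scene lamp_top 0.65 [174. 324.] bb 315 157 342 188 w [ 539. -124.] [63. 92.]
scene lamp_top 0.63 [217. 353.] bb 340 207 365 226 w [432. -35.] [52. 51.]
scene lamp_top 0.55 [175. 419.] bb 404 157 430 188 w [ 364. -223.] [61. 99.]
scene lamp_top 0.35 [222. 251.] bb 235 209 268 236 w [604.  78.] [63. 69.]
scene dish_narrow_top 0.76 [282. 222.] bb 208 271 230 291 w [594. 207.] [42. 45.]
scene dish_wide_a_top 0.62 [267. 293.] bb 282 255 309 279 w [484. 109.] [53. 56.]
scene bung_top 0.75 [186. 286.] bb 280 179 292 195 w [610. -61.] [27. 51.]
scene timer_top 0.72 [224. 252.] bb 235 209 268 235 w [622.  59.] [65. 72.]
scene timer_top 0.31 [153. 372.] bb 361 138 385 166 w [ 482. -270.] [102.  61.]
scene tape_top 0.71 [143. 3
[... 225 characters left out ...]
 [60. 49.]
side lamp_top 0.8 [178. 432.] bb 420 159 446 192 w [ 352. -200.] [77. 63.]
side lamp_top 0.78 [161. 391.] bb 378 144 402 173 w [ 464. -215.] [58. 76.]
side lamp_top 0.72 [178. 346.] bb 333 158 358 189 w [ 521. -103.] [58. 81.]
side dish_narrow_top 0.53 [251. 230.] bb 220 248 242 265 w [591. 208.] [43. 50.]
side dish_wide_a_top 0.58 [250. 304.] bb 293 239 318 258 w [483. 112.] [50. 57.]
side bung_top 0.55 [162. 393.] bb 378 144 402 174 w [ 480. -251.] [60. 84.]
side bung_top 0.45 [187. 305.] bb 299 179 309 192 w [610. -63.] [24. 56.]
side timer_top 0.72 [212. 267.] bb 250 201 284 224 w [621.  60.] [68. 78.]
side tape_top 0.82 [152. 332.] bb 320 145 345 162 w [ 640. -233.] [66. 91.]
```

```bash
python3 -c "
import cv2
a=cv2.imread('pics/scene0.png')[110:350,190:450];cv2.imwrite('pics/s1.png',cv2.resize(a,(650,600),interpolation=2))"
```

```text
(no output)
```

View pics/s1.png

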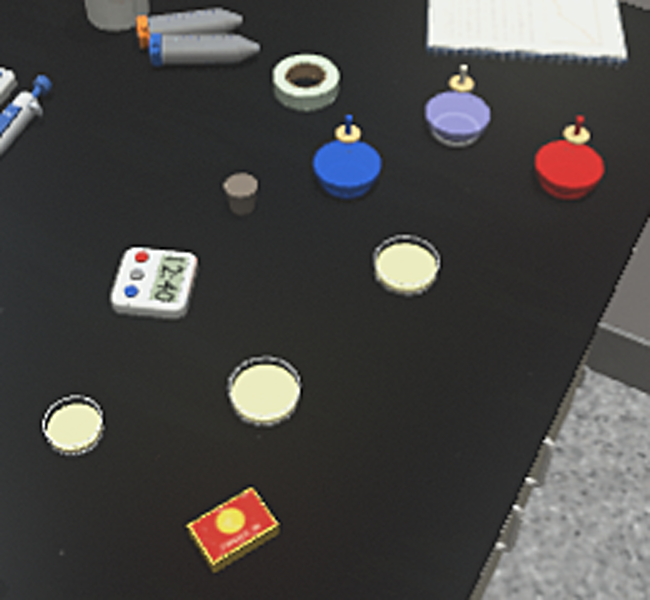

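The lamp wanted is the pale violet one at about (372,155). Blue (324,174) and red (419,174) are look-alikes. The narrow dish is at (220,281), the match box at (283,322).

```bash
python3 - <<'E'
from h import *
print(ray("scene",[[374.8,137.2]],.078))
# lamp from side: top of mask
for r in bot.cut_out("side","lamp_top"):
    ys,xs=np.nonzero(r["mask"]); t=ys.min(); print(t,xs[ys==t].mean(),ray("side",[[xs[ys==t].mean(),t+.5]],.078))
for r in bot.cut_out("scene","lamp_top")[:1]:
    ys,xs=np.nonzero(r["mask"]); t=ys.min(); print(t,xs[ys==t].mean(),ray("scene",[[xs[ys==t].mean(),t+.5]],.078))
from scipy.spatial.transform import Rotation as R
s=bot.get_obs();M=R.from_quat(s["tool_rot"]).as_matrix();print(s["eef_pos"],np.round(M,3))
print("match",np.round(M.T@(np.array([.445,.218,.231])-s["eef_pos"])*100,1))
E
```

```text
[[ 0.47955876 -0.24640567  0.078     ]]
159 435.5 [[ 0.35918954 -0.22939742  0.078     ]]
144 391.5 [[ 0.47593139 -0.2411363   0.078     ]]
158 345.5 [[ 0.53499185 -0.12612382  0.078     ]]
137 375.5 [[ 0.47770383 -0.24619579  0.078     ]]
[ 0.15717435 -0.47466684  0.23133301] [[ 0.949  0.314 -0.   ]
 [ 0.314 -0.949 -0.   ]
 [-0.     0.    -1.   ]]
match [ 49.1 -56.7   0. ]
```

move_arm([
  {"x": 2, "y": -2.3},
  {"x": 5, "y": -5.8},
  {"x": 8, "y": -9.2},
  {"x": 11, "y": -12.7},
  {"x": 14, "y": -16.2},
  {"x": 17, "y": -19.6},
  {"x": 20, "y": -23.1},
  {"x": 23, "y": -26.6},
  {"x": 26, "y": -30},
  {"x": 29, "y": -33.5},
  {"x": 32, "y": -37},
  {"x": 35, "y": -40.4},
  {"x": 38, "y": -43.9},
  {"x": 41, "y": -47.3},
  {"x": 44, "y": -50.8},
  {"x": 46.5, "y": -53.7},
  {"x": 48.3, "y": -55.8},
  {"x": 49.1, "y": -56.7},
  {"x": 49.1, "y": -56.7},
  {"x": 49.1, "y": -56.7},
], gripper=-1)

```text
invalid input at $.motion[0]: expected keys x, y, z, yaw
```

```bash
cat > w.py <<'E'
from h import *
import sys
from scipy.spatial.transform import Rotation as R
s=bot.get_obs();M=R.from_quat(s["tool_rot"]).as_matrix()
cv2.imwrite(f"pics/{sys.argv[1]}.png",bot.camera("wrist"))
print(s["clock"],np.round(s["eef_pos"],4),"yaw",np.degrees(np.arctan2(M[1,0],M[0,0])),s["grip_width"],np.round(M[:,2],3))
look("wrist",sys.argv[2:])
E
python3 w.py w1 matches_top dish_narrow_top
```

```text
0.9 [ 0.1572 -0.4747  0.2313] yaw 18.323191041721177 0.08557815169930633 [-0. -0. -1.]
```

View pics/w1.png

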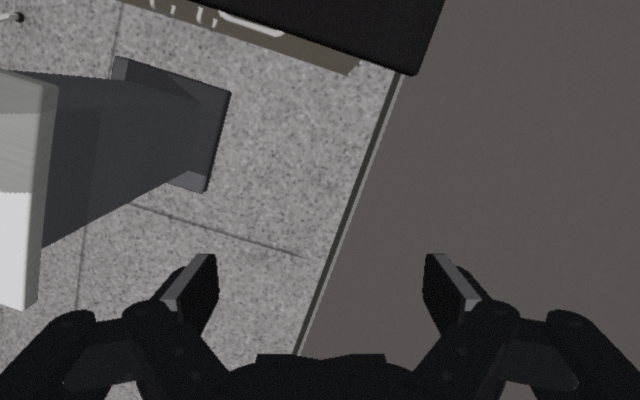

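The first picture shows only the floor and cart, because the move was refused: every key is needed in each row.

move_arm([
  {"x": 3, "y": -1.3, "z": 0, "yaw": 0},
  {"x": 7, "y": -3.1, "z": 0, "yaw": 0},
  {"x": 11.5, "y": -5.1, "z": 0, "yaw": 0},
  {"x": 16, "y": -7.1, "z": 0, "yaw": 0},
  {"x": 20, "y": -9.2, "z": 0, "yaw": 0},
  {"x": 23.5, "y": -12, "z": 0, "yaw": 0},
  {"x": 26, "y": -16, "z": 0, "yaw": 0},
  {"x": 28, "y": -20, "z": 0, "yaw": 0},
  {"x": 30, "y": -24, "z": 0, "yaw": 0},
  {"x": 32.4, "y": -28, "z": 0, "yaw": 0},
  {"x": 34.7, "y": -32, "z": 0, "yaw": 0},
  {"x": 37, "y": -36, "z": 0, "yaw": 0},
  {"x": 39.3, "y": -40, "z": 0, "yaw": 0},
  {"x": 41.6, "y": -44, "z": 0, "yaw": 0},
  {"x": 44, "y": -48, "z": 0, "yaw": 0},
  {"x": 46.3, "y": -52, "z": 0, "yaw": 0},
  {"x": 48, "y": -55, "z": 0, "yaw": 0},
  {"x": 49.1, "y": -56.7, "z": 0, "yaw": 0},
  {"x": 49.1, "y": -56.7, "z": 0, "yaw": 0},
  {"x": 49.1, "y": -56.7, "z": 0, "yaw": 0},
], gripper=-1)

```text
clock: 3.55
eef_pos: [0.4572, 0.1845, 0.2313]
tool_rot: [0.983, 0.183, -0.003, -0.014]
ft_force: [-1.1, -0.0, -0.5]
grip_width: 0.0
grasp_force: 0.0
```

```bash
python3 w.py w2 matches_top dish_narrow_top
```

```text
3.55 [0.4572 0.1845 0.2313] yaw 21.05263269347826 2.1749652562370383e-05 [-0.011  0.025 -1.   ]
wrist matches_top 0.64 [167. 292.] bb 263 137 321 197 w [444. 220.] [56. 40.]
wrist dish_narrow_top 0.97 [ 32. 357.] bb 336 8 379 54 w [596. 208.] [43. 40.]
```

View pics/w2.png

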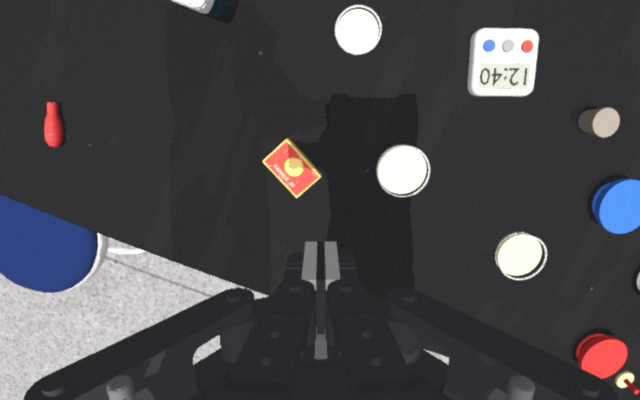

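The match box sits at (292,167) and the narrow dish at (357,30), agreeing with the fixed cameras. The arm is still lagging, so settle while descending part way.

move_arm([
  {"x": 0, "y": 0, "z": 3, "yaw": 0},
  {"x": 0, "y": 0, "z": 6, "yaw": 0},
  {"x": 0, "y": 0, "z": 9, "yaw": 0},
  {"x": 0, "y": 0, "z": 10, "yaw": 0},
  {"x": 0, "y": 0, "z": 10, "yaw": 0},
  {"x": 0, "y": 0, "z": 10, "yaw": 0},
])

```text
clock: 4.45
eef_pos: [0.458, 0.1868, 0.1327]
tool_rot: [0.983, 0.184, -0.002, -0.015]
ft_force: [0.4, 0.3, -0.3]
grip_width: -0.0001
grasp_force: 0.0
```

```bash
cat > d.py <<'E'
import sys
from h import *
from scipy.spatial.transform import Rotation as R
s=bot.get_obs();M=R.from_quat(s["tool_rot"]).as_matrix()
print(s["clock"],np.round(s["eef_pos"],4),np.round(M,3).tolist(),np.round(M.T@(np.array(sys.argv[1:4],float)-s["eef_pos"])*100,2))
E
python3 d.py .4445 .2195 .038
```

```text
4.45 [0.458  0.1868 0.1327] [[0.932, 0.362, -0.009], [0.362, -0.932, 0.028], [0.002, -0.029, -1.0]] [-0.09 -3.26  9.57]
```

move_arm([
  {"x": -0.1, "y": -1.5, "z": 0, "yaw": 0},
  {"x": -0.1, "y": -3.2, "z": 1, "yaw": 0},
  {"x": -0.1, "y": -3.2, "z": 4, "yaw": 0},
  {"x": -0.1, "y": -3.2, "z": 7, "yaw": 0},
  {"x": -0.1, "y": -3.2, "z": 9, "yaw": 0},
  {"x": -0.1, "y": -3.2, "z": 9.5, "yaw": 0},
  {"x": -0.1, "y": -3.2, "z": 9.5, "yaw": 0},
  {"x": -0.1, "y": -3.2, "z": 9.5, "yaw": 0},
])

```text
clock: 5.45
eef_pos: [0.4512, 0.2024, 0.0383]
tool_rot: [0.98, 0.197, -0.004, -0.022]
ft_force: [-0.1, 0.4, 0.1]
grip_width: -0.0001
grasp_force: 0.0
```

```bash
python3 d.py .4445 .2195 .038;python3 w.py w3 matches_top
```

```text
5.45 [0.4512 0.2024 0.0383] [[0.923, 0.385, -0.016], [0.386, -0.922, 0.041], [0.001, -0.044, -0.999]] [ 0.04 -1.83  0.11]
5.45 [0.4512 0.2024 0.0383] yaw 22.675802307950327 -5.106346207730242e-05 [-0.016  0.041 -0.999]
wrist matches_top 0.57 [223. 279.] bb 230 175 346 276 w [444. 220.] [54. 41.]
wrist matches_top 0.32 [  3. 434.] bb 415 0 456 5 w [575. 200.] [ 2. 19.]
```

View pics/w3.png

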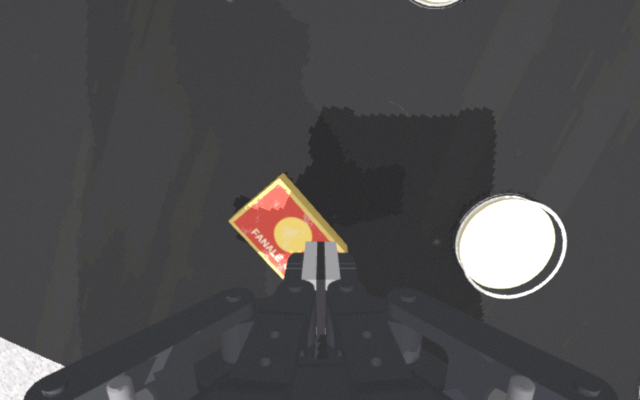

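The fingertips are beside the box middle (292,235), short in y; the last joint is probably at its limit. Turn it back while correcting.

move_arm([
  {"x": 0, "y": 0, "z": 0, "yaw": -10},
  {"x": 0, "y": -0.5, "z": 0, "yaw": -20},
  {"x": 0, "y": -1.2, "z": 0, "yaw": -30},
  {"x": 0, "y": -1.8, "z": 0, "yaw": -40},
  {"x": 0, "y": -1.8, "z": 0, "yaw": -40},
  {"x": 0, "y": -1.8, "z": 0, "yaw": -40},
])

```text
clock: 6.3
eef_pos: [0.4437, 0.2185, 0.0385]
tool_rot: [0.855, 0.519, 0.003, -0.022]
ft_force: [0.3, -0.1, 0.2]
grip_width: 0.0001
grasp_force: 0.0
```

```bash
python3 d.py .4445 .2195 .038; python3 -c "
from h import *
print(np.round(bot.get_obs()['joint_pos'],2))"
```

```text
6.3 [0.4437 0.2185 0.0385] [[0.462, 0.887, -0.017], [0.887, -0.461, 0.04], [0.028, -0.034, -0.999]] [0.12 0.02 0.05]
[ 0.43  0.4  -0.31  0.85  0.04  2.48]
```

move_arm([
  {"x": 0.1, "y": 0, "z": 0, "yaw": 0},
  {"x": 0.1, "y": 0, "z": 0, "yaw": 0},
  {"x": 0.1, "y": 0, "z": 0, "yaw": 0},
  {"x": 0.1, "y": 0, "z": 0, "yaw": 0},
  {"x": 0.1, "y": 0, "z": 0, "yaw": 0},
  {"x": 0.1, "y": 0, "z": 0, "yaw": 0},
  {"x": 0.1, "y": 0, "z": 0, "yaw": 0},
  {"x": 0.1, "y": 0, "z": 0, "yaw": 0},
  {"x": 0.1, "y": 0, "z": 0, "yaw": 0},
  {"x": 0.1, "y": 0, "z": 0, "yaw": 0},
  {"x": 0.1, "y": 0, "z": 0, "yaw": 0},
  {"x": 0.1, "y": 0, "z": 0, "yaw": 0},
  {"x": 0.1, "y": 0, "z": 0, "yaw": 0},
  {"x": 0.1, "y": 0, "z": 0, "yaw": 0},
  {"x": 0.1, "y": 0, "z": 0, "yaw": 0},
  {"x": 0.1, "y": 0, "z": 0, "yaw": 0},
  {"x": 0.1, "y": 0, "z": 0, "yaw": 0},
  {"x": 0.1, "y": 0, "z": 0, "yaw": 0},
  {"x": 0.1, "y": 0, "z": 0, "yaw": 0},
  {"x": 0.1, "y": 0, "z": 0, "yaw": 0},
])

```text
clock: 8.8
eef_pos: [0.4439, 0.2194, 0.0382]
tool_rot: [0.854, 0.52, 0.003, -0.022]
ft_force: [-0.1, -0.6, 0.7]
grip_width: 0.0003
grasp_force: 0.0
```

move_arm([
  {"x": 0, "y": 0, "z": -3, "yaw": 0},
  {"x": 0, "y": 0, "z": -7, "yaw": 0},
  {"x": 0, "y": 0, "z": -12, "yaw": 0},
  {"x": 0, "y": 0, "z": -16, "yaw": 0},
  {"x": 0, "y": 0, "z": -19, "yaw": 0},
  {"x": 0, "y": 0, "z": -20, "yaw": 0},
  {"x": 0, "y": 0, "z": -20, "yaw": 0},
  {"x": 0, "y": 0, "z": -20, "yaw": 0},
])

```text
clock: 9.8
eef_pos: [0.4466, 0.2111, 0.2363]
tool_rot: [0.854, 0.52, 0.001, -0.022]
ft_force: [0.6, 0.3, -0.2]
grip_width: 0.0
grasp_force: 0.0
```

```bash
python3 d.py .44 -.20 .238; python3 d.py .477 -.244 .238
```

```text
9.8 [0.4466 0.2111 0.2363] [[0.459, 0.888, -0.02], [0.888, -0.459, 0.039], [0.025, -0.036, -0.999]] [-36.8   18.26  -1.75]
9.8 [0.4466 0.2111 0.2363] [[0.459, 0.888, -0.02], [0.888, -0.459, 0.039], [0.025, -0.036, -0.999]] [-39.    23.56  -2.  ]
```

move_arm([
  {"x": -1.5, "y": 0.7, "z": 0, "yaw": 0},
  {"x": -4, "y": 1.8, "z": -0.2, "yaw": 5},
  {"x": -7, "y": 3.1, "z": -0.3, "yaw": 10},
  {"x": -10, "y": 4.4, "z": -0.4, "yaw": 15},
  {"x": -13, "y": 5.8, "z": -0.5, "yaw": 20},
  {"x": -16, "y": 7.1, "z": -0.7, "yaw": 25},
  {"x": -19, "y": 8.4, "z": -0.8, "yaw": 30},
  {"x": -22, "y": 9.7, "z": -0.9, "yaw": 35},
  {"x": -25, "y": 11.1, "z": -1, "yaw": 40},
  {"x": -28, "y": 12.4, "z": -1.2, "yaw": 45},
  {"x": -31, "y": 13.7, "z": -1.3, "yaw": 45},
  {"x": -34, "y": 15.1, "z": -1.4, "yaw": 45},
  {"x": -37, "y": 16.4, "z": -1.6, "yaw": 45},
  {"x": -39.5, "y": 17.5, "z": -1.7, "yaw": 45},
  {"x": -41, "y": 18.2, "z": -1.8, "yaw": 45},
  {"x": -41.3, "y": 18.3, "z": -1.8, "yaw": 45},
  {"x": -41.3, "y": 18.3, "z": -1.8, "yaw": 45},
  {"x": -41.3, "y": 18.3, "z": -1.8, "yaw": 45},
])

```text
clock: 12.05
eef_pos: [0.4205, -0.2391, 0.2384]
tool_rot: [0.988, 0.154, -0.006, -0.021]
ft_force: [0.7, 0.5, 0.7]
grip_width: 0.0001
grasp_force: 0.0
```

```bash
python3 w.py w4 lamp_top; python3 d.py .477 -.244 .200
```

```text
12.05 [ 0.4205 -0.2391  0.2384] yaw 17.736855901158556 8.632404710186604e-05 [-0.018  0.04  -0.999]
wrist lamp_top 0.95 [215. 307.] bb 281 190 336 242 w [ 370. -232.] [57. 58.]
wrist lamp_top 0.55 [112. 356.] bb 328 85 387 146 w [ 481. -247.] [57. 56.]
12.15 [ 0.4207 -0.2392  0.2385] [[0.952, 0.304, -0.017], [0.305, -0.952, 0.04], [-0.004, -0.043, -0.999]] [5.23 2.34 3.73]
```

View pics/w4.png

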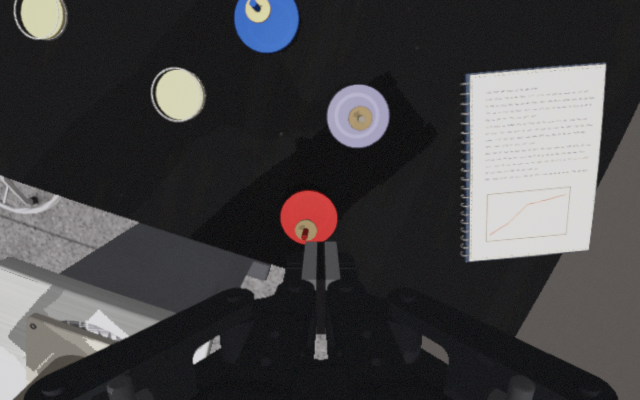

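The violet lamp is at (358,116) with its cap at (358,117), the red one at (309,217), the blue one at (266,20).

```bash
python3 -c "
from h import *
print(ray('wrist',[[358,116.5]],.078),ray('wrist',[[358,116]],.02))"; python3 d.py .4785 -.2455 .200
```

```text
[[ 0.48189483 -0.24481994  0.078     ]] [[ 0.48116484 -0.24877392  0.02      ]]
12.15 [ 0.4207 -0.2392  0.2385] [[0.952, 0.304, -0.017], [0.305, -0.952, 0.04], [-0.004, -0.043, -0.999]] [5.33 2.53 3.72]
```

move_arm([
  {"x": 2, "y": 1, "z": 0, "yaw": 0},
  {"x": 4, "y": 2, "z": 0, "yaw": 0},
  {"x": 5.5, "y": 2.6, "z": 0, "yaw": 0},
  {"x": 5.5, "y": 2.7, "z": 2, "yaw": 0},
  {"x": 5.5, "y": 2.8, "z": 5, "yaw": 0},
  {"x": 5.5, "y": 2.9, "z": 8, "yaw": 0},
  {"x": 5.5, "y": 3, "z": 10, "yaw": 0},
  {"x": 5.5, "y": 3, "z": 11.5, "yaw": 0},
  {"x": 5.5, "y": 3, "z": 12.4, "yaw": 0},
  {"x": 5.5, "y": 3, "z": 12.4, "yaw": 0},
  {"x": 5.5, "y": 3, "z": 12.4, "yaw": 0},
])

```text
clock: 13.52
eef_pos: [0.4804, -0.2471, 0.1137]
tool_rot: [0.988, 0.154, -0.005, -0.021]
ft_force: [-0.3, 0.2, -0.1]
grip_width: -0.0004
grasp_force: 0.0
```

```bash
python3 d.py .480 -.246 .103; python3 w.py w5 lamp_top; python3 -c "
from h import *
a=bot.camera('side')[110:250,330:520];cv2.imwrite('pics/s5.png',cv2.resize(a,None,fx=4,fy=4,interpolation=2)[:600])"
```

```text
13.525 [ 0.4804 -0.2471  0.1137] [[0.953, 0.303, -0.016], [0.304, -0.952, 0.039], [-0.004, -0.042, -0.999]] [-0.   -0.07  1.08]
13.525 [ 0.4804 -0.2471  0.1137] yaw 17.674850157429407 -0.0004186324839910541 [-0.016  0.039 -0.999]
wrist lamp_top 0.67 [ 65. 192.] bb 144 16 240 113 w [ 542. -142.] [57. 58.]
wrist lamp_top 0.66 [199. 327.] bb 286 158 373 243 w [ 487. -247.] [57. 57.]
wrist lamp_top 0.6 [291. 263.] bb 254 292 272 298 w [ 406. -223.] [ 3. 14.]
```

View pics/w5.png

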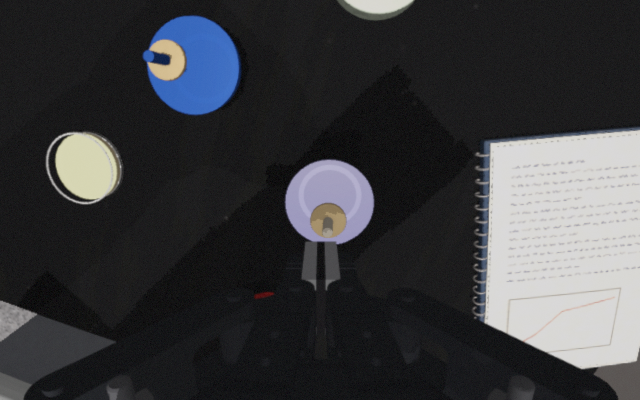

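View pics/s5.png

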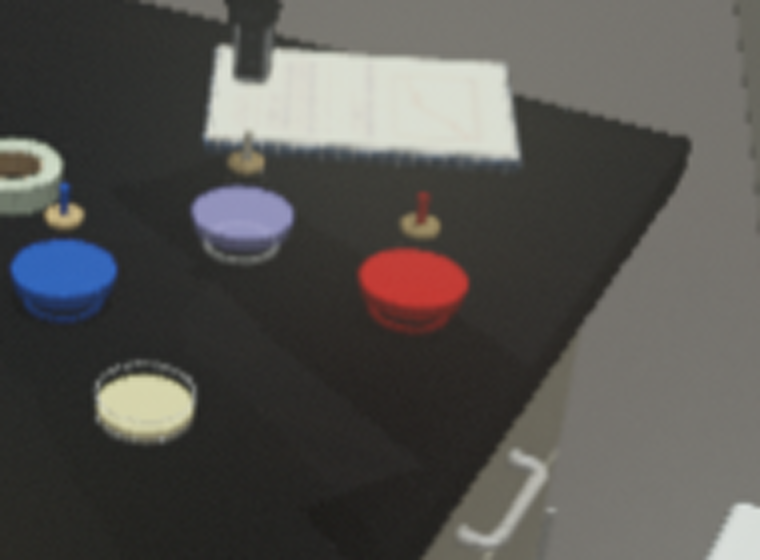

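The fingers are right above the violet lamp's cap, whose tip is at about (328,231) in the wrist picture.

```bash
python3 -c "
from h import *
print(ray('wrist',[[327.5,232]],.078))"
```

```text
[[ 0.48107532 -0.24862344  0.078     ]]
```

move_arm([
  {"x": 0, "y": 0.1, "z": 0.6, "yaw": 0},
  {"x": 0, "y": 0.1, "z": 1.1, "yaw": 0},
  {"x": 0, "y": 0.1, "z": 1.1, "yaw": 0},
  {"x": 0, "y": 0.1, "z": 1.1, "yaw": 0},
])

```text
clock: 14.18
eef_pos: [0.4799, -0.2473, 0.1018]
tool_rot: [0.988, 0.153, -0.006, -0.021]
ft_force: [0.8, 0.2, 0.3]
grip_width: -0.0001
grasp_force: 0.0
```

move_arm([
  {"x": 0, "y": 0, "z": 0, "yaw": 0},
  {"x": 0, "y": 0, "z": 0, "yaw": 0},
  {"x": 0, "y": 0, "z": 0, "yaw": 0},
  {"x": 0, "y": 0, "z": 0, "yaw": 0},
  {"x": 0, "y": 0, "z": 0, "yaw": 0},
  {"x": 0, "y": 0, "z": 0, "yaw": 0},
  {"x": 0, "y": 0, "z": 0, "yaw": 0},
  {"x": 0, "y": 0, "z": 0, "yaw": 0},
  {"x": 0, "y": 0, "z": 0, "yaw": 0},
  {"x": 0, "y": 0, "z": 0, "yaw": 0},
  {"x": 0, "y": 0, "z": 0, "yaw": 0},
  {"x": 0, "y": 0, "z": 0, "yaw": 0},
  {"x": 0, "y": 0, "z": 0, "yaw": 0},
  {"x": 0, "y": 0, "z": 0, "yaw": 0},
  {"x": 0, "y": 0, "z": 0, "yaw": 0},
  {"x": 0, "y": 0, "z": 0, "yaw": 0},
  {"x": 0, "y": 0, "z": 0, "yaw": 0},
  {"x": 0, "y": 0, "z": 0, "yaw": 0},
  {"x": 0, "y": 0, "z": 0, "yaw": 0},
  {"x": 0, "y": 0, "z": 0, "yaw": 0},
])

```text
clock: 16.68
eef_pos: [0.48, -0.2473, 0.1019]
tool_rot: [0.988, 0.154, -0.006, -0.021]
ft_force: [1.1, -0.1, -0.5]
grip_width: -0.0
grasp_force: 0.0
```

move_arm([
  {"x": 0, "y": 0, "z": -3, "yaw": 0},
  {"x": 0, "y": 0, "z": -7, "yaw": 0},
  {"x": 0, "y": 0, "z": -10, "yaw": 0},
  {"x": 0, "y": 0, "z": -12, "yaw": 0},
  {"x": 0, "y": 0, "z": -12, "yaw": 0},
  {"x": 0, "y": 0, "z": -12, "yaw": 0},
])

```text
clock: 17.42
eef_pos: [0.4816, -0.2518, 0.2207]
tool_rot: [0.988, 0.153, -0.006, -0.022]
ft_force: [-1.3, 1.2, 1.0]
grip_width: 0.0
grasp_force: 0.0
```

```bash
python3 d.py .55 .208 .23
```

```text
17.425 [ 0.4816 -0.2518  0.2207] [[0.953, 0.303, -0.019], [0.304, -0.952, 0.041], [-0.006, -0.045, -0.999]] [ 20.47 -41.74   0.82]
```

move_arm([
  {"x": 0.7, "y": -1.5, "z": 0, "yaw": 0},
  {"x": 2, "y": -4, "z": 0.1, "yaw": -5},
  {"x": 3.4, "y": -7, "z": 0.1, "yaw": -10},
  {"x": 4.9, "y": -10, "z": 0.2, "yaw": -15},
  {"x": 6.4, "y": -13, "z": 0.2, "yaw": -20},
  {"x": 7.8, "y": -16, "z": 0.3, "yaw": -25},
  {"x": 9.3, "y": -19, "z": 0.4, "yaw": -30},
  {"x": 10.8, "y": -22, "z": 0.4, "yaw": -35},
  {"x": 12.3, "y": -25, "z": 0.5, "yaw": -40},
  {"x": 13.7, "y": -28, "z": 0.5, "yaw": -40},
  {"x": 15.2, "y": -31, "z": 0.6, "yaw": -40},
  {"x": 16.7, "y": -34, "z": 0.7, "yaw": -40},
  {"x": 18.1, "y": -37, "z": 0.7, "yaw": -40},
  {"x": 19.4, "y": -39.5, "z": 0.8, "yaw": -40},
  {"x": 20.2, "y": -41.2, "z": 0.8, "yaw": -40},
  {"x": 20.5, "y": -41.7, "z": 0.8, "yaw": -40},
  {"x": 20.5, "y": -41.7, "z": 0.8, "yaw": -40},
  {"x": 20.5, "y": -41.7, "z": 0.8, "yaw": -40},
])

```text
clock: 19.68
eef_pos: [0.5508, 0.2065, 0.231]
tool_rot: [0.876, 0.482, 0.002, -0.022]
ft_force: [0.3, 0.2, -0.1]
grip_width: 0.0001
grasp_force: 0.0
```

```bash
python3 w.py w6 dish_narrow_top; python3 d.py .595 .208 .038
```

```text
19.675 [0.5508 0.2065 0.231 ] yaw 57.570958221201344 8.309620362323789e-05 [-0.018  0.04  -0.999]
wrist dish_narrow_top 0.69 [151. 362.] bb 345 132 384 170 w [596. 207.] [40. 41.]
wrist dish_narrow_top 0.65 [214. 239.] bb 221 188 261 239 w [444. 220.] [58. 41.]
19.775 [0.5509 0.2065 0.2311] [[0.536, 0.844, -0.018], [0.844, -0.535, 0.04], [0.024, -0.036, -0.999]] [ 2.02  4.34 19.22]
```

View pics/w6.png

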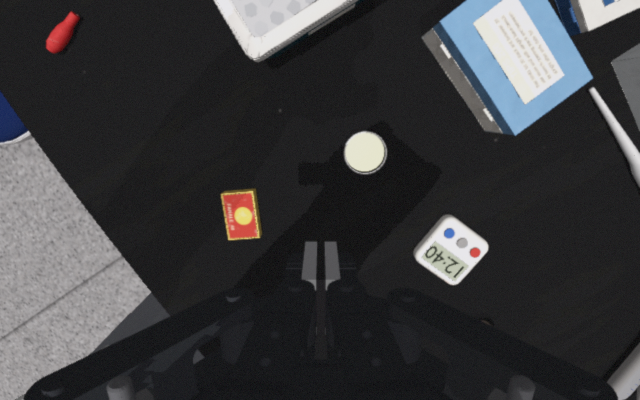

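The narrow dish is at (364,151), clear of the tall boxes by about 13 cm. Move over it and descend.

move_arm([
  {"x": 0.8, "y": 1.5, "z": 0, "yaw": 0},
  {"x": 1.6, "y": 3.2, "z": 0, "yaw": 0},
  {"x": 1.6, "y": 3.7, "z": 1, "yaw": 0},
  {"x": 1.7, "y": 3.9, "z": 4, "yaw": 0},
  {"x": 1.7, "y": 4, "z": 7, "yaw": 0},
  {"x": 1.8, "y": 4.1, "z": 10, "yaw": 0},
  {"x": 1.9, "y": 4.3, "z": 13, "yaw": 0},
  {"x": 2, "y": 4.4, "z": 16, "yaw": 0},
  {"x": 2, "y": 4.4, "z": 18, "yaw": 0},
  {"x": 2, "y": 4.4, "z": 19, "yaw": 0},
  {"x": 2, "y": 4.4, "z": 19.2, "yaw": 0},
  {"x": 2, "y": 4.4, "z": 19.2, "yaw": 0},
  {"x": 2, "y": 4.4, "z": 19.2, "yaw": 0},
])

```text
clock: 21.4
eef_pos: [0.5961, 0.2087, 0.0392]
tool_rot: [0.876, 0.482, 0.003, -0.022]
ft_force: [1.1, 0.1, 0.4]
grip_width: -0.0001
grasp_force: 0.0
```

```bash
python3 d.py .5955 .2075 .038; python3 w.py w7 dish_narrow_top
```

```text
21.4 [0.5961 0.2087 0.0392] [[0.535, 0.845, -0.016], [0.844, -0.534, 0.041], [0.026, -0.035, -0.999]] [-0.14  0.02  0.12]
21.4 [0.5961 0.2087 0.0392] yaw 57.6374388978085 -0.00012744416421622303 [-0.016  0.041 -0.999]
wrist dish_narrow_top 0.75 [232. 328.] bb 283 200 366 268 w [599. 210.] [36. 45.]
```

View pics/w7.png

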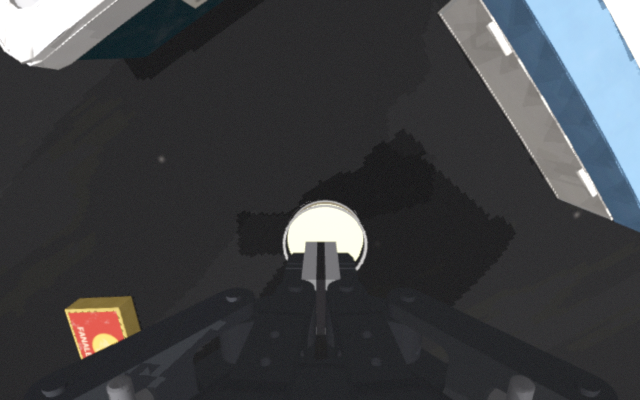

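The fingertips (320,245) are over the middle of the narrow dish (325,240). Hold there.

move_arm([
  {"x": 0, "y": 0, "z": 0, "yaw": 0},
  {"x": 0, "y": 0, "z": 0, "yaw": 0},
  {"x": 0, "y": 0, "z": 0, "yaw": 0},
  {"x": 0, "y": 0, "z": 0, "yaw": 0},
  {"x": 0, "y": 0, "z": 0, "yaw": 0},
  {"x": 0, "y": 0, "z": 0, "yaw": 0},
  {"x": 0, "y": 0, "z": 0, "yaw": 0},
  {"x": 0, "y": 0, "z": 0, "yaw": 0},
  {"x": 0, "y": 0, "z": 0, "yaw": 0},
  {"x": 0, "y": 0, "z": 0, "yaw": 0},
  {"x": 0, "y": 0, "z": 0, "yaw": 0},
  {"x": 0, "y": 0, "z": 0, "yaw": 0},
  {"x": 0, "y": 0, "z": 0, "yaw": 0},
  {"x": 0, "y": 0, "z": 0, "yaw": 0},
  {"x": 0, "y": 0, "z": 0, "yaw": 0},
  {"x": 0, "y": 0, "z": 0, "yaw": 0},
  {"x": 0, "y": 0, "z": 0, "yaw": 0},
  {"x": 0, "y": 0, "z": 0, "yaw": 0},
  {"x": 0, "y": 0, "z": 0, "yaw": 0},
  {"x": 0, "y": 0, "z": 0, "yaw": 0},
])

```text
clock: 24.0
eef_pos: [0.5953, 0.2085, 0.038]
tool_rot: [0.876, 0.482, 0.002, -0.022]
ft_force: [-0.4, -0.8, 0.7]
grip_width: -0.0001
grasp_force: 0.0
```

```bash
python3 -c "
from h import *
print(bot.get_obs()['eef_pos']); print(bot.job_done())"
```

```text
[0.59532202 0.20852787 0.03803878]
the job is handed in; nothing more can be done
None
```

I pointed for at least 2.5 s each at the match box, the clear violet spirit lamp and the narrowest dish, in that order, touching nothing, and handed the job in at 24 s still pointing at the dish; no verdict came back.

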